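# Refit the bulb carrier of an eye-examination lamp and hold it home

## Robot

A 6-joint arm with a two-finger parallel gripper is mounted at the origin on the work surface. World frame = base frame: x ahead of the robot, y to its left, z up, the work surface at z = 0. Lengths are in mm, angles in rad, forces in N, time in s.
With the tool pointing down it reaches from about 300 to 750 mm from the base axis. Payload 8.5 kg.
Tool frame: the origin (TCP) lies on the centre line of the jaws, within the pads' length; the fingertips stand 25 mm ahead of it and the grasp point (between the pads) lies 6 mm ahead of it; x points along the fingers, y is the direction in which the jaws open and shut, and the axes are right-handed (so a half turn about x gives the same grasp; the last joint's range is limited). The gripper opens to 85 mm and grips with 20 to 120 N. Pads are 22 mm wide; open, the fingers measure 114 mm over their backs; the gripper's body (76 mm by 85 mm) begins 54 mm behind the grasp point. The pads swing forward as they close: fully open they stand 13 mm farther back than shut.
Start: joints at [1.063, 0.381, 1.297, -0, 1.464, -0.215], TCP at [158.74, 526.576, 256.322] pointing down, gripper open.
Joint ranges: [-3.11, 3.11], [-0.89, 2.33], [0.22, 2.48], [-1.42, 4.56], [0.17, 2.85], [-2.88, 2.88]. Speed limits (rad/s): [2.39, 2.39, 3.14, 3.14, 3.14, 3.14].

## Interface

Orientations are given as a 3x3 rotation matrix whose columns are the frame's x, y, z axes.
In Python, from rig import manip gives the robot as it stands. Calls block until the motion is done:
- manip.move_to(position, orientation): joint-space move of the TCP to a pose.
- manip.move_straight(position, rot=None, feed=150, stop_force=None): straight line of the TCP; rot=None keeps the orientation; feed is the mean speed in mm/s. With stop_force (N) it stops when the force on the tool has changed by that much, and returns True; else False.
- manip.set_joints(angles): joint-space move.
- manip.ungrasp() and manip.close(grasp_force=None): open the fingers fully, or close them until they stop; grasp_force is the grip in N (None keeps the last).
- manip.sleep(seconds).
- manip.ik(position, orientation): joint angles nearest the present ones, or None.
- manip.snapshot(name): name is "scene" or "side" or "wrist"; returns the picture (480x640x3 uint8, red, green, blue); there is no depth.
- manip.camera_model(name): a dict with "vertical_fov" (degrees; the focal length in pixels is half the picture's height over the tangent of half this angle, whatever the lens; pixels are square), "cx", "cy" (the principal point, pixels), "k1" (the pictures are not rectified: a ray, as slopes to the right and down, at radius r is drawn at 1 + k1 r^2 times it, then the intrinsics apply), "xyz" and "rotation" of the camera in the world. Camera axes: x right, y up, looking along -z (the intrinsics and any distortion apply to the point x, -y, -z); pixel columns grow to the right and rows downward; lengths in mm; the calibration is good to about 2 mm. A picture is of the moment at which its call begins: read the wrist's pose just before it. camera_model takes no time and is no camera call; for the wrist camera it gives the pose at the moment of the call.
A pose or a line that the arm cannot do raises manip.Unreachable and nothing moves.
- manip.job_done(): hands the job in, once; it reports no verdict.
Readings, each from a call of its own:
- manip.read_t(): time.
- manip.read_joint_pos(): joint angles.
- manip.read_dq(): joint speeds.
- manip.read_joint_torque(): joint torques, N m.
- manip.read_ee_pos(): TCP position.
- manip.read_tool_rot(): TCP orientation.
- manip.read_force(): force on the tool from outside, world axes, zero at the start.
- manip.read_torque(): the same for the moment, N m.
- manip.read_width(): opening from 0.0 (shut) to 1.0 (fully open).
Only numpy, scipy, OpenCV 4.12 (cv2) and the standard library are available. Lean on these libraries where they do the work, as an engineer would, in place of code of your own. Each camera call takes 0.05 s, during which the arm holds its last target.

## Task

Take the blue bulb carrier out of its rest, put its stem down through the keyhole on top of the white lamp housing and push it in against the spring until its flange is flush on the steel plate. Still pressing, turn it a quarter turn clockwise (seen from above), and finish while holding it there: keep your grip and keep it pressed flush, because the locking screw is not in yet. Leave the white spare carrier, the jar, the screwdriver and the lens ring where they are.

Things in the scene. Friction and masses are not known exactly. Their poses are not given: they have to be found in the camera images.
- carrier_grip (a point): Blue bulb carrier, loose, upright, about 120 g: centre of its flat grip wing (40 mm long, 18 mm thick, 44 mm high, black bands at both ends), on the carrier's axis. z up along the axis; x along the wing's length (a half turn looks and works the same); pinch it across the 18 mm (y). Under the wing a steel flange, 40 mm in diameter, 5 mm thick, its underside 27 mm below this point.
- carrier_tip (a point): Lower end of the blue carrier's brass stem, 69 mm below the wing's centre, same axes. The stem is 16 mm in diameter and 42 mm long up to the flange's underside; its nose tapers, 10 mm wide at the tip, full width 7 mm up.
- carrier_lug (a point): Centre of the straight steel cross-lug through the blue carrier's stem, 27.5 mm above the tip: 32 mm tip to tip along x (the same direction as the wing), 5 mm wide, 5 mm high.
- mouth (a point): Centre of the keyhole in the top of the white lamp housing, 100 mm above the table. z up, x along the slot, in line with two red dots. It goes through an 8 mm steel plate: a 19 x 19 mm square hole for the stem and a slot 9 mm wide, 37 mm long overall along x for the cross-lug. The carrier enters with its wing along the slot, either way round.
- lamp: White finned lamp housing, fixed, 64 x 64 mm (fins 70) on a grey foot 100 x 90 mm; origin under its centre, axes as the keyhole's. At flush the lug is 4 mm below the plate, so the carrier turns only when pressed to within 4 mm of flush: clockwise seen from above, 90 degrees; stops catch it near 95 and block anticlockwise. Let go when turned, it rises 4 mm and the lug bears under the plate.
- plunger (a joint): Travel (m, downwards) of the sprung brass plunger inside the housing that meets the stem's tip 30 mm below the plate's top: 0 at rest, 0.012 with the flange flush on the plate. Its spring pushes back with 3 N at the start, rising to 13 N at flush.
- rest: Grey rest block, fixed, 170 x 60 mm, 50 mm high, origin under its centre, x along its length. Two wells (36 x 20 mm, 46 mm deep), 50 mm either side of the middle along x, hold the blue and the spare carrier upright, each hanging by its flange on the block's top, wing along the block's length. Which is in which well varies.
- spare_grip (a point): Bystander: spare carrier with a white wing, of the same shape as the blue one; this point is the centre of its wing.
- jar: Bystander: small white-capped jar, 60 mm in diameter, 75 mm high, origin at its underside.
- driver: Bystander: screwdriver 150 mm long lying on the table.
- lens_ring: Bystander: black lens ring, 48 mm in diameter, 12 mm high, lying flat, origin at its underside.
Mind the look-alikes: they are no part of the job. There is more than one size of the part that bears carrier_grip; the job needs the middle-sized. Of the things that look like the lamp, take the one that is farthest to the robot's right at the start.

How it is judged:
By the outcome, as a careful person would: the job done as asked, in the order asked, and still so for the second after the job is handed in, while the arm keeps its last pose, push and grip.
It also fails if it takes over 48 s, if anything falls off the work surface, if the arm or the gripper's body presses on something with over 40 N, if the wrist force passes 120 N, or if a joint passes its speed limit or range.

## Working session

There is one attempt and no reset: what is moved stays moved. The work goes in short steps, each a Python script; the robot and the scene stay as the last script left them, time stands still between calls to the robot, and variables do not carry over. Pictures are saved under pics/ and viewed, and the job is handed in when it is done.

```bash
mkdir -p pics; ls; python3 - <<'E'
from rig import manip
import cv2
for n in ["scene","side","wrist"]:
    m=manip.camera_model(n); print(n,m)
    cv2.imwrite(f"pics/a_{n}.png",manip.snapshot(n)[:,:,::-1])
print(manip.read_t())
E
```

```text
pics
scene {'vertical_fov': 56.557623582198545, 'cx': 327.0973155276933, 'cy': 243.39991404622944, 'k1': -0.003995311727166052, 'xyz': array([ 943.37947985, -390.74335931,  839.59079268]), 'rotation': array([[ 0.73893153, -0.52886761,  0.41746765],
       [ 0.67377877,  0.5814179 , -0.45604319],
       [-0.00153669,  0.61826553,  0.78596779]])}
side {'vertical_fov': 44.381310735696914, 'cx': 310.3276896948223, 'cy': 232.62365599867343, 'k1': -0.1199690279656228, 'xyz': array([ 476.09677137, -607.63875753,  886.25830911]), 'rotation': array([[ 0.99224202,  0.09575111, -0.07929371],
       [-0.12429785,  0.77644152, -0.61780953],
       [ 0.00241098,  0.62287261,  0.78231956]])}
wrist {'vertical_fov': 69.1278242745033, 'cx': 320.9038313703071, 'cy': 242.12647332220146, 'k1': -0.013597277404087754, 'xyz': array([ 86.33918609, 548.47103592, 372.72374005]), 'rotation': array([[ 2.89547725e-01, -9.13652566e-01, -2.85308785e-01],
       [ 9.57163283e-01,  2.76151202e-01,  8.70572415e-02],
       [-7.51707962e-04, -2.98294320e-01,  9.54473642e-01]])}
0.15
```

View pics/a_scene.png

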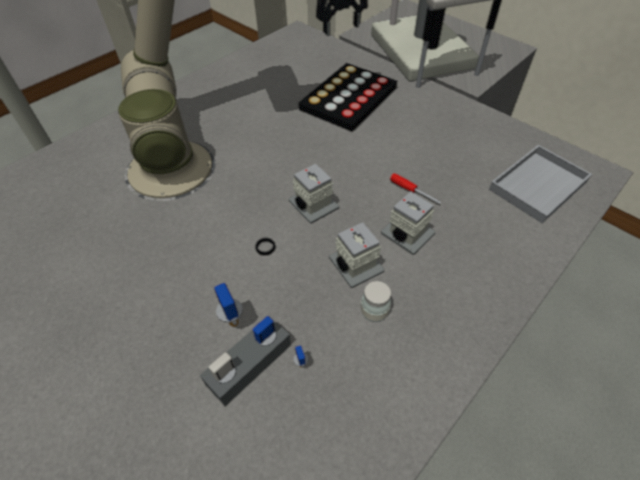

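View pics/a_side.png

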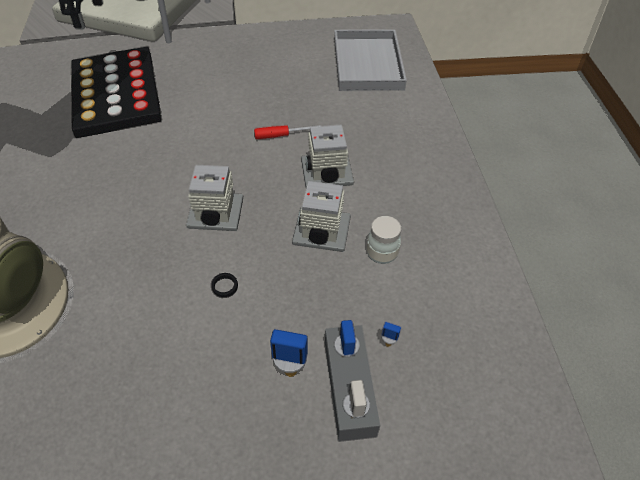

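View pics/a_wrist.png

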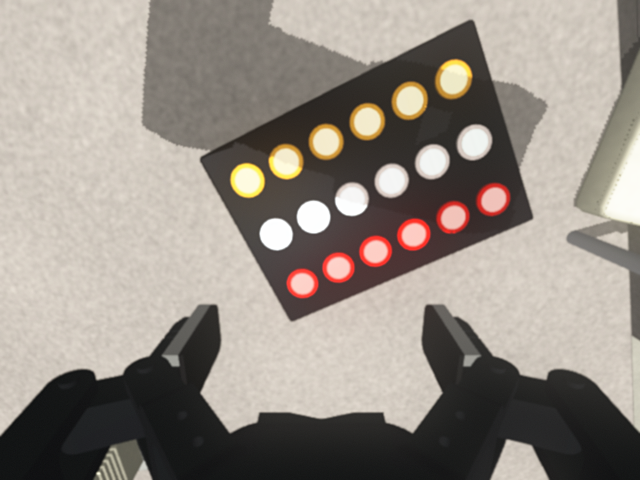

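The scene view shows the blue carrier at about (264,330) in the rest and the spare at (222,365). A large blue decoy is at (227,300) and a small one at (300,355). There are three lamps, at (313,178), (358,243) and (412,210). I'll set up ray helpers and measure from both cameras.

```bash
cat > h.py <<'E'
import numpy as np, cv2
from rig import manip
def K(m):
    f=240/np.tan(np.radians(m["vertical_fov"])/2)
    return np.array([[f,0,m["cx"]],[0,f,m["cy"]],[0,0,1]]),np.array([m["k1"],0,0,0,0.])
def ray(m,uv):
    k,d=K(m); p=cv2.undistortPoints(np.array([[uv]],float),k,d)[0,0]
    v=np.array(m["rotation"])@np.array([p[0],-p[1],-1]); return np.array(m["xyz"]),v
def atz(m,uv,z):
    o,v=ray(m,uv); return o+v*(z-o[2])/v[2]
def proj(m,P):
    k,d=K(m); P=np.atleast_2d(P).astype(float)
    c=(P-m["xyz"])@np.array(m["rotation"]); c=c*[1,-1,-1]
    return cv2.projectPoints(c,np.zeros(3),np.zeros(3),k,d)[0][:,0]
def crop(img,x0,y0,x1,y1,s,name):
    c=cv2.resize(img[y0:y1,x0:x1,::-1],None,fx=s,fy=s,interpolation=cv2.INTER_CUBIC); cv2.imwrite(name,c)
E
python3 - <<'E'
from h import *
a=cv2.imread("pics/a_scene.png")[:,:,::-1];b=cv2.imread("pics/a_side.png")[:,:,::-1]
crop(b,180,110,380,260,4,"pics/b1.png")
crop(b,260,305,420,425,5,"pics/b2.png")
crop(a,190,270,320,370,6,"pics/b3.png")
s=manip.camera_model("side");c=manip.camera_model("scene")
print("lamps side",[atz(s,p,100).round() for p in [(210,179),(322,198),(328,137)]])
print("lamps scene",[atz(c,p,100).round() for p in [(313,178),(358,240),(413,209)]])
E
```

```text
lamps side [array([387., 162., 100.]), array([586.,  89., 100.]), array([620., 248., 100.])]
lamps scene [array([392., 162., 100.]), array([593.,  89., 100.]), array([627., 241., 100.])]
```

View pics/b1.png

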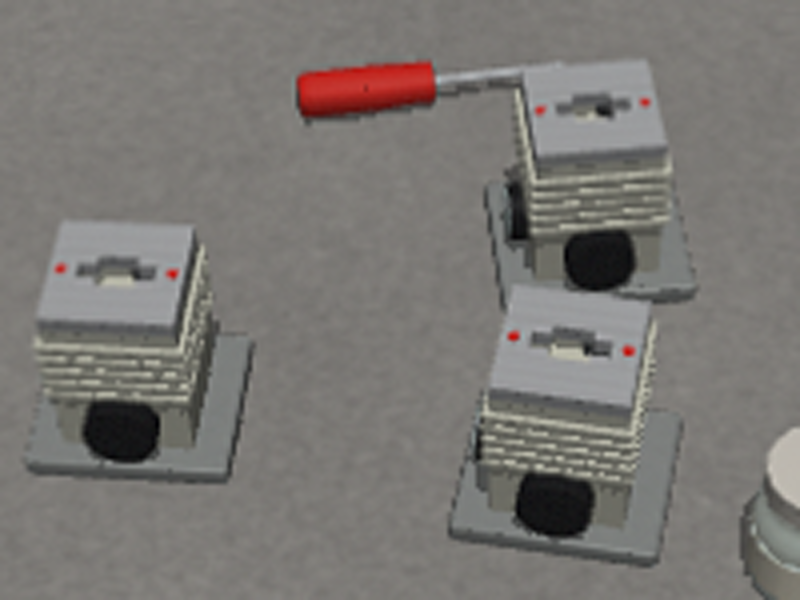

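View pics/b2.png

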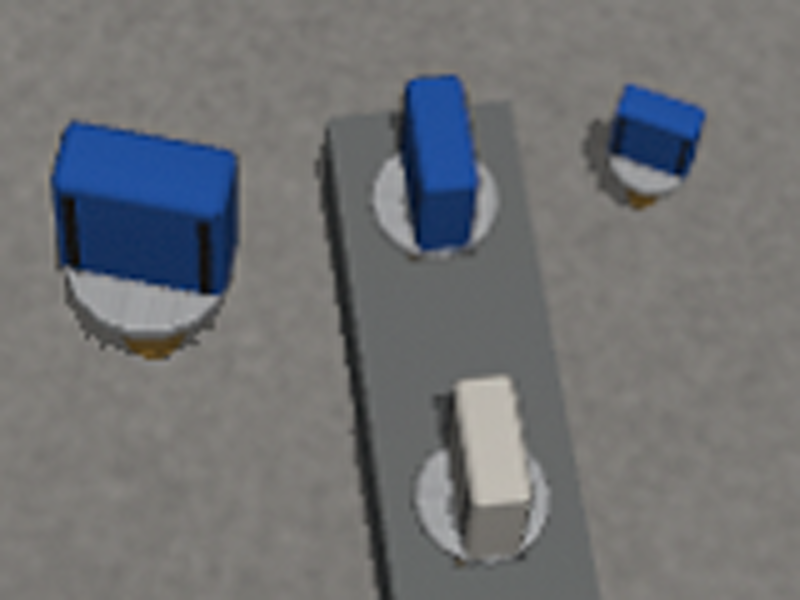

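View pics/b3.png

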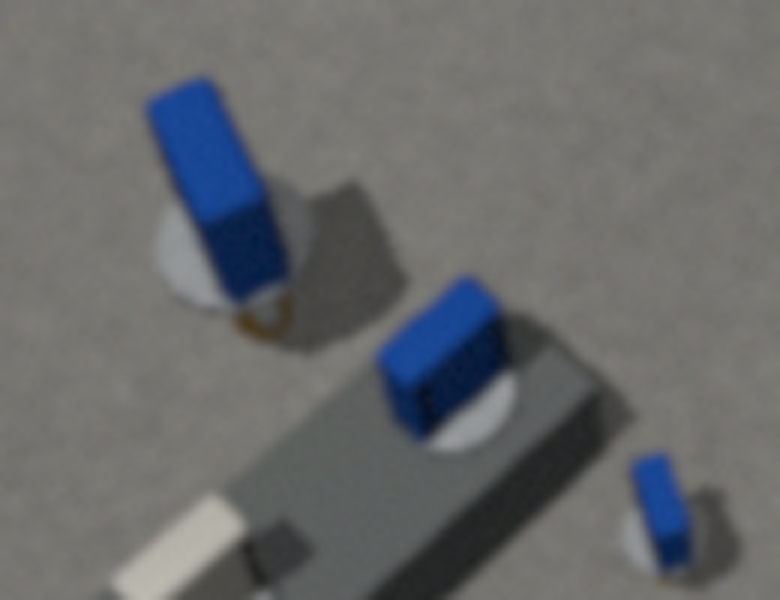

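The lamp farthest to the robot's right is the one with the smallest y, at about (590,89). Its red dots in the side view are near (308,194) and (337,198). The middle-sized blue carrier is in the far well of the rest. The large and small blue ones stand loose on the table. Next I'll compute rough poses and clearances.

```bash
python3 - <<'E'
from h import *
s=manip.camera_model("side");c=manip.camera_model("scene")
S=lambda u,v:(260+u/5,305+v/5)
C=lambda u,v:(190+u/6,270+v/6)
L=lambda u,v:(180+u/4,110+v/4)
print("dots",[atz(s,L(*p),100).round(1) for p in [(513,337),(628,351)]])
for z,ps in [(99,[(407,82),(458,77),(473,180),(417,190)])]: print("wing side",[atz(s,S(*p),z).round(1) for p in ps])
print("wing scene",[atz(c,C(*p),99).round(1) for p in [(380,355),(468,278),(502,312),(415,390)]])
# triangulate large decoy top corners
def tri(a,b):
    o1,v1=ray(s,a);o2,v2=ray(c,b)
    t=np.linalg.lstsq(np.c_[v1,-v2],o2-o1,rcond=None)[0]
    p,q=o1+v1*t[0],o2+v2*t[1]; return ((p+q)/2).round(1),np.linalg.norm(p-q).round(1)
# big: side corners TL(70,125) TR(237,155) BR(220,208) BL(55,183)
print("big",[tri(S(*a),C(*b)) for a,b in [((70,125),(148,103)),((237,155),(205,80)),((55,183),(205,222)),((220,208),(265,185))]])
print("big ctr",tri(S(145,168),C(206,150)))
print("small",tri(S(662,108),C(658,483)))
print("blue", tri(S(439,133),C(441,335)))
E
```

```text
dots [array([563.1, 101.5, 100. ]), array([613.2,  86.8, 100. ])]
wing side [array([ 581.5, -164.2,   99. ]), array([ 597.3, -164.4,   99. ]), array([ 595.9, -200. ,   99. ]), array([ 578.7, -201.2,   99. ])]
wing scene [array([ 584.8, -200.1,   99. ]), array([ 585.2, -163.9,   99. ]), array([ 601.7, -164.9,   99. ]), array([ 601.5, -200.9,   99. ])]
big [(array([ 480.1, -194. ,  135.7]), np.float64(13.1)), (array([ 518.9, -205.2,  167.3]), np.float64(26.7)), (array([ 477.7, -182.9,   63.4]), np.float64(31.6)), (array([ 517.3, -192.2,   99.8]), np.float64(15.1))]
big ctr (array([ 498.5, -193.2,  115.7]), np.float64(0.7))
small (array([ 665.1, -163.4,   64.4]), np.float64(1.8))
blue (array([ 589.7, -180. ,   91.8]), np.float64(1.9))
```

```bash
cat >> h.py <<'E'
def R(deg):
    c,s=np.cos(np.radians(deg)),np.sin(np.radians(deg))
    return np.array([[0,c,s],[0,s,-c],[-1,0,0.]])
E
python3 - <<'E'
from h import *
print(manip.read_tool_rot().round(2))
for n,p,a in [("g",(590,-182,83),0),("g",(590,-182,83),180),("i",(588,94,133),73.6),("i",(588,94,133),-106.4),("t",(588,94,133),-16.4),("t",(588,94,133),-196.4),("t+5",(588,94,133),-21.4),("t+5",(588,94,133),-201.4),("view",(590,-182,300),0),("view",(590,-182,300),180)]:
    q=manip.ik(p,R(a)); print(n,a,None if q is None else np.round(q,2))
s=manip.camera_model("side")
S=lambda u,v:(260+u/5,305+v/5)
print([atz(s,S(*p),116).round(0) for p in [(70,125),(237,155),(220,208),(55,183)]])
E
```

```text
[[-0.    0.29  0.96]
 [-0.    0.96 -0.29]
 [-1.   -0.   -0.  ]]
g 0 [-0.49  0.66  1.34 -0.    1.14 -0.49]
g 180 [-0.49  0.66  1.34 -0.    1.14  2.65]
i 73.6 [-0.04  0.57  1.35 -0.    1.22 -1.32]
i -106.4 [-0.04  0.57  1.35 -0.    1.22  1.82]
t -16.4 [-0.04  0.57  1.35 -0.    1.22  0.25]
t -196.4 None
t+5 -21.4 [-0.04  0.57  1.35 -0.    1.22  0.33]
t+5 -201.4 [-0.04  0.57  1.35 -0.    1.22 -2.81]
view 0 [-0.49  0.48  1.01 -0.    1.65 -0.49]
view 180 [-0.49  0.48  1.01 -0.    1.65  2.65]
[array([ 478., -176.,  116.]), array([ 526., -192.,  116.]), array([ 519., -209.,  116.]), array([ 472., -195.,  116.])]
```

```bash
python3 - <<'E'
from h import *
import json
out={}
for n,p,a in [("lamp",(588,94,260),73.6),("car",(590,-182,260),0)]:
    manip.move_to(p,R(a)); m=manip.camera_model("wrist"); im=manip.snapshot("wrist")
    out[n]={k:(v.tolist() if hasattr(v,'tolist') else v) for k,v in m.items()}
    cv2.imwrite(f"pics/w_{n}.png",im[:,:,::-1]); print(manip.read_t(), manip.read_ee_pos())
json.dump(out,open("w.json","w"))
E
```

```text
2.3833 [587.77709325  94.88493318 260.08657386]
3.5 [ 590.28085629 -180.61622847  260.15482098]
```

View pics/w_lamp.png

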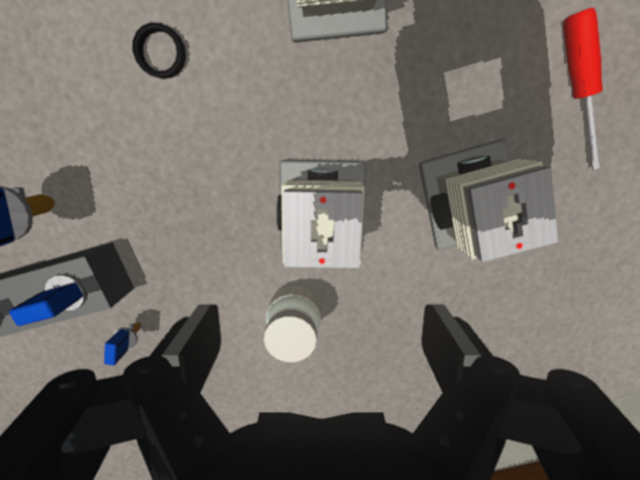

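View pics/w_car.png

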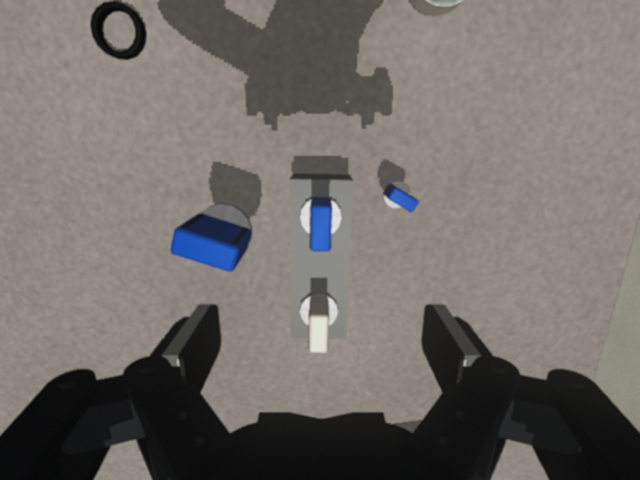

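The lamp's wrist view shows red dots at about (323,200) and (322,261). In the carrier view the blue wing is at about (320,225), with the large decoy to its left and the small one to its right. I'll enlarge both.

```bash
python3 - <<'E'
from h import *
a=cv2.imread("pics/w_lamp.png")[:,:,::-1];b=cv2.imread("pics/w_car.png")[:,:,::-1]
crop(a,270,170,380,280,7,"pics/c1.png"); crop(b,160,160,430,360,2.9,"pics/c2.png"); crop(b,280,180,360,260,7,"pics/c3.png")
E
```

```text
(no output)
```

View pics/c1.png

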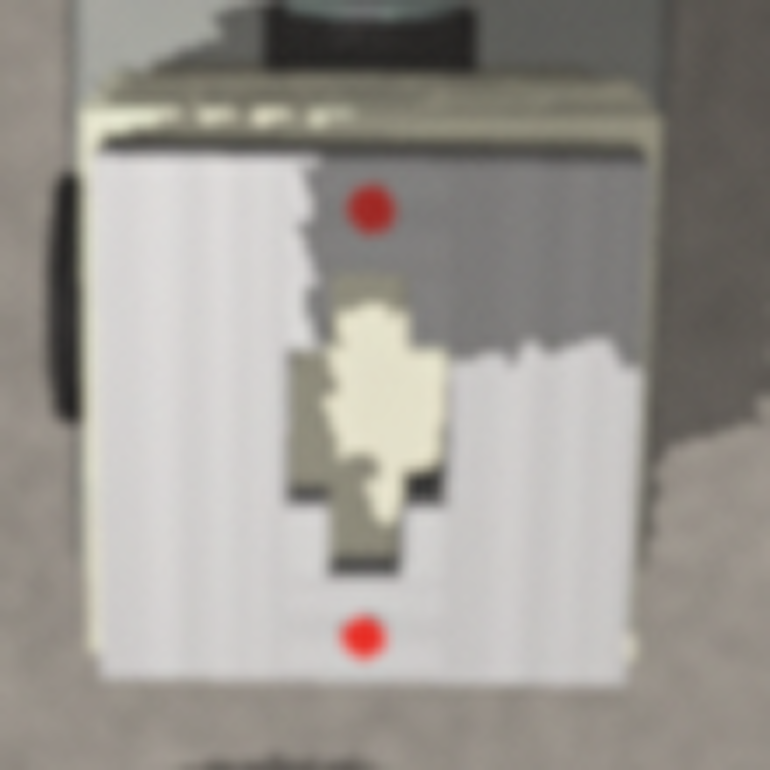

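View pics/c2.png

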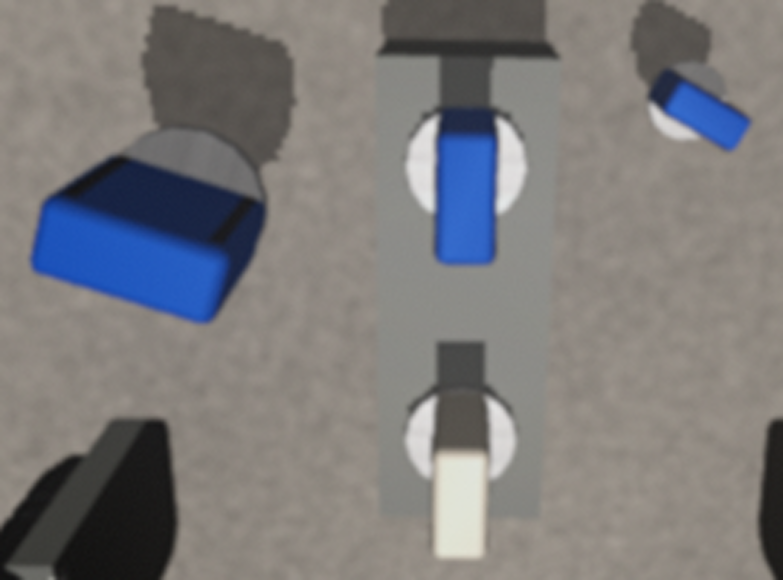

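View pics/c3.png

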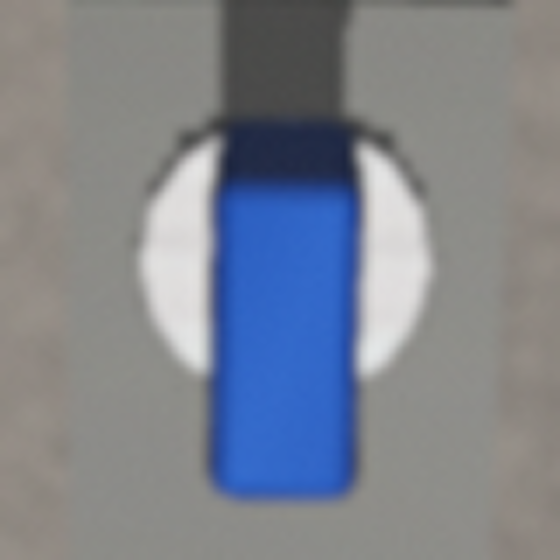

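```bash
python3 - <<'E'
from h import *
import json
w=json.load(open("w.json"))
def P(x0,y0,s): return lambda u,v:(x0+(u+.5)/s-.5,y0+(v+.5)/s-.5)
a=P(270,170,7); m=w["lamp"]
d=[atz(m,a(*p),100) for p in [(371,210),(364,637)]]; dd=d[1]-d[0]
print("dots",np.round(d,1),"mid",(d[0]+d[1])/2,"len",np.linalg.norm(dd),"ang",np.degrees(np.arctan2(dd[1],dd[0])))
print("slot ends",[atz(m,a(*p),100).round(1) for p in [(368,275),(366,575)]], "square",[atz(m,a(*p),100).round(1) for p in [(288,425),(446,425)]])
print("plate",[atz(m,a(*p),100).round(1) for p in [(100,155),(645,160),(632,687),(100,682)]])
b=P(280,180,7); m=w["car"]
c=[atz(m,b(*p),99) for p in [(220,185),(355,185),(355,497),(211,497)]]
print("wing",np.round(c,1),np.mean(c,0))
print("flange l/r z55",[atz(m,b(*p),55).round(1) for p in [(138,262),(432,262)]])
g=P(160,160,2.9)
print("white",[atz(m,g(*p),99).round(1) for p in [(437,452),(487,452),(484,557),(433,557)]])
print("big top",[atz(m,g(*p),116).round(1) for p in [(45,203),(265,205),(230,250),(208,322),(33,270)]])
E
```

```text
dots [[564.4 103.4 100. ]
 [614.3  87.9 100. ]] mid [589.35965154  95.64332015 100.        ] len 52.168879855399304 ang -17.234472901982823
slot ends [array([571.6, 100.9, 100. ]), array([606.7,  90.4, 100. ])] square [array([586.2,  86.8, 100. ]), array([591.5, 104.7, 100. ])]
plate [array([549.7,  75.5, 100. ]), array([567.7, 135. , 100. ]), array([629.7, 117.4, 100. ]), array([610.8,  55.4, 100. ])]
wing [[ 582.8 -160.8   99. ]
 [ 598.4 -160.8   99. ]
 [ 598.8 -198.9   99. ]
 [ 581.5 -198.9   99. ]] [ 590.38547306 -179.82267675   99.        ]
flange l/r z55 [array([ 570.4, -180.2,   55. ]), array([ 610.2, -180.2,   55. ])]
white [array([ 581.6, -260.3,   99. ]), array([ 597. , -260.2,   99. ]), array([ 596.3, -298. ,   99. ]), array([ 580., -298.,   99.])]
big top [array([ 477.5, -176.1,  116. ]), array([ 536.6, -176.6,  116. ]), array([ 526.3, -189.3,  116. ]), array([ 518.8, -210.4,  116. ]), array([ 471.9, -195.2,  116. ])]
```

The lamp measurements agree: red dots, slot, square hole and plate outline all put the mouth at about (589.4, 95.7), with the slot at about -17°. The carrier is at about (590.4, -179.8). The wrist camera gave both at the same height, so a fixed camera error cancels between them. I'll approach and grip now.

```bash
python3 - <<'E'
from h import *
manip.move_to((590.7,-180,160),R(0))
f0=manip.read_force()
print(manip.move_straight((590.7,-180,85),feed=60,stop_force=8), manip.read_ee_pos(), manip.read_force()-f0)
cv2.imwrite("pics/d_side.png",manip.snapshot("side")[240:440,200:480,::-1].repeat(2,0).repeat(2,1))
print(manip.read_t())
E
```

```text
True [ 590.91252279 -180.1322362    86.33649555] [0.79586027 0.07214685 4.26745879]
5.2
```

View pics/d_side.png

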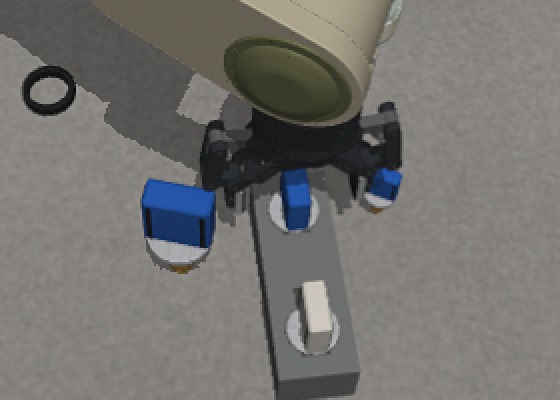

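The fingers straddle the wing and both decoys still stand. The stop came 1.3 mm short during deceleration. Closing now.

```bash
python3 - <<'E'
from h import *
print("f",manip.read_force())
manip.close(80); print(manip.read_width()*85, manip.read_force(), manip.read_ee_pos())
print(manip.move_straight((590.7,-180,185),feed=90)); print(manip.read_width()*85, manip.read_force())
m=manip.camera_model("wrist"); im=manip.snapshot("wrist"); cv2.imwrite("pics/e_w.png",im[:,:,::-1])
cv2.imwrite("pics/e_side.png",manip.snapshot("side")[200:440,200:480,::-1].repeat(2,0).repeat(2,1))
print(manip.read_t())
E
```

```text
f [ 0.81922586 -0.42075496  4.95307659]
17.19907267891536 [-0.50794979  0.27333963 18.63090864] [ 591.95611358 -180.77737777   88.83619134]
False
16.612690270269308 [ 0.45967004 -0.15508754 -1.04283854]
7.1917
```

View pics/e_w.png

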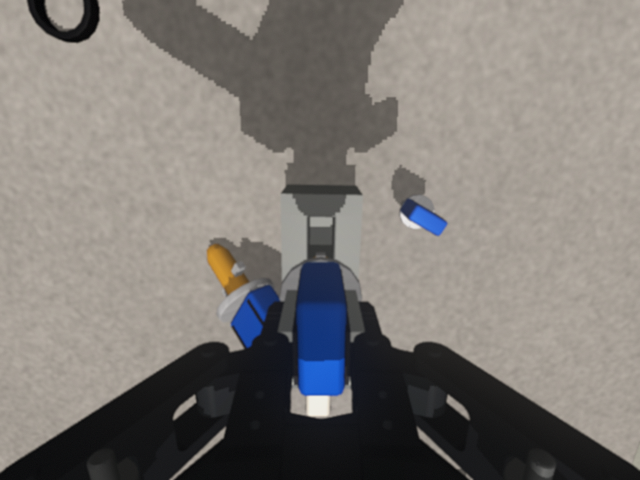

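View pics/e_side.png

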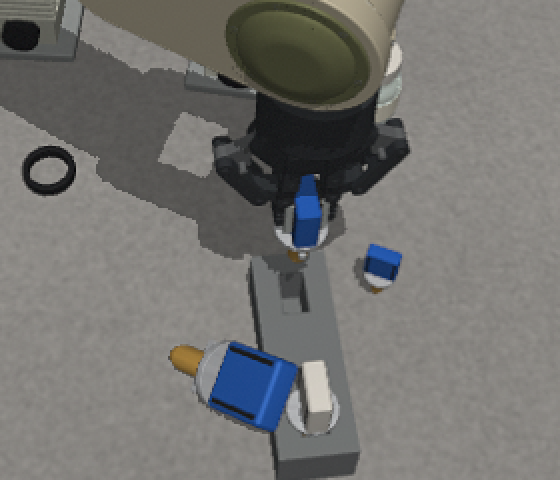

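The carrier is in hand, but the large blue decoy has toppled over beside the rest. It is not one of the listed bystanders, but I have to check that it didn't disturb the spare. I'll compare the spare's position with before and examine the grip.

```bash
python3 - <<'E'
from h import *
manip.sleep(0.2)
m=manip.camera_model("wrist"); w=manip.snapshot("wrist"); c=manip.snapshot("scene"); s=manip.snapshot("side")
print(manip.read_ee_pos(),manip.read_force())
import pickle; pickle.dump((m,w,c,s),open("f.pkl","wb"))
crop(w,260,240,380,420,4.2,"pics/f_w.png"); crop(c,190,230,320,410,4.2,"pics/f_c.png"); crop(s,280,270,400,430,4.2,"pics/f_s.png")
b=cv2.imread("pics/a_side.png")[:,:,::-1]; crop(b,280,270,400,430,4.2,"pics/f_s0.png")
i=np.hstack([cv2.imread("pics/f_s0.png"),cv2.imread("pics/f_s.png")])[:,:, :]; cv2.imwrite("pics/f_cmp.png",cv2.resize(i,None,fx=.79,fy=.79))
E
```

```text
[ 590.70013701 -180.01350998  184.95772003] [ 0.37230564  0.42632588 -0.923819  ]
```

View pics/f_cmp.png

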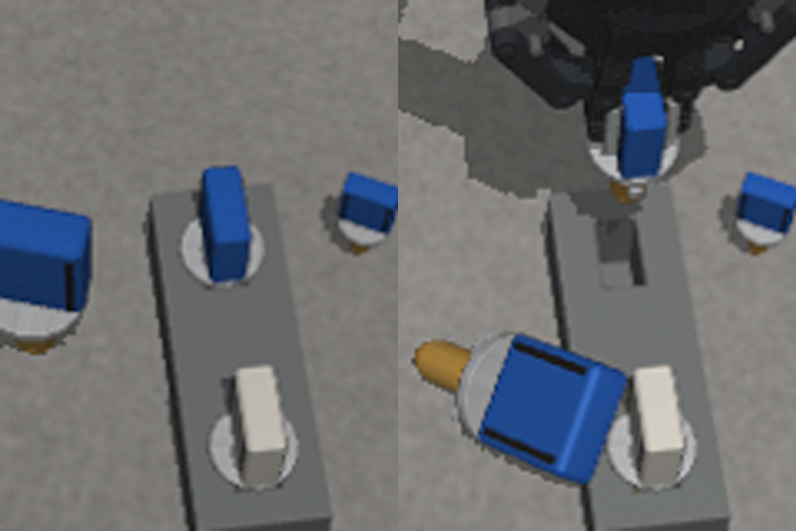

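View pics/f_w.png

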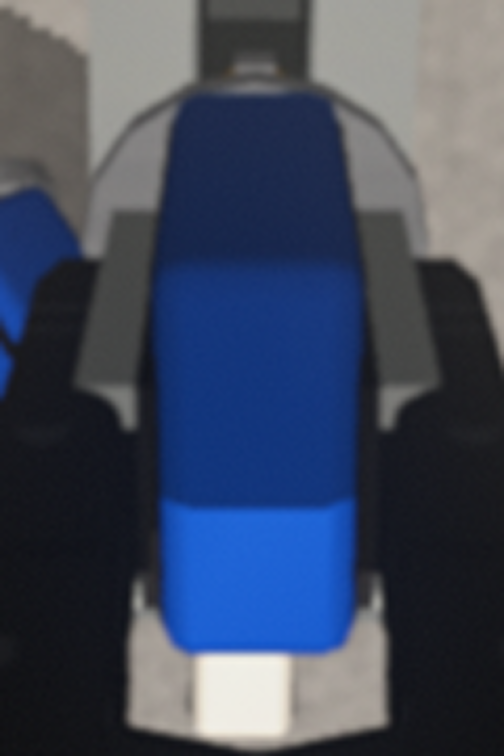

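View pics/f_c.png

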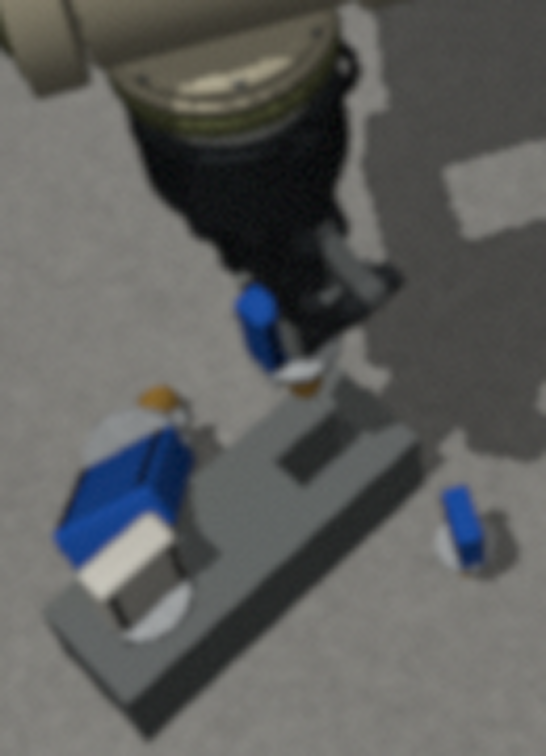

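The spare hasn't moved: its wing top is at the same pixel before and after, within about ⅓ px. The decoy leans against the rest, so I'll leave it alone. Next I'll fit the carrier's in-hand pose from the wrist view.

```bash
python3 - <<'E'
from h import *
import pickle
from scipy.optimize import least_squares
m,w,c,s=pickle.load(open("f.pkl","rb"))
P=lambda u,v:(260+(u+.5)/4.2-.5,240+(v+.5)/4.2-.5)
obs=np.array([P(*p) for p in [(157,263),(362,263),(356,648),(166,648),(177,97),(338,97)]])
loc=np.array([(-9,20,22),(9,20,22),(9,-20,22),(-9,-20,22),(-9,20,-22),(9,20,-22)],float)
t0=np.array([590.7,-180,185])
def f(x,out=False):
    ct,st=np.cos(x[3]),np.sin(x[3])
    Rx=np.array([[1,0,0],[0,ct,-st],[0,st,ct]])
    return (proj(m,loc@Rx.T+t0+x[:3])-obs).ravel()
r=least_squares(f,[0,0,-8,0]); print(r.x[:3].round(2),np.degrees(r.x[3]),r.fun.round(1))
r=least_squares(lambda y:f([*y,0]),[0,0,-8]); print(r.x.round(2),r.fun.round(1))
E
```

```text
[  0.7   -3.38 -19.95] -1.425088502443548 [-0.2 -0.   0.1 -0.  -0.4  0.1 -0.3  0.   1.2 -0.1 -0.2 -0.1]
[  0.7   -3.21 -20.15] [-0.3  1.3  0.2  1.3 -0.5 -0.4 -0.2 -0.4  1.2 -1.2 -0.2 -1.2]
```

```bash
python3 - <<'E'
from h import *
import pickle
m,w,c,s=pickle.load(open("f.pkl","rb"))
crop(s,325,280,380,335,11,"pics/g_s.png"); crop(c,235,285,290,335,11,"pics/g_c.png")
sm=manip.camera_model("side");cm=manip.camera_model("scene")
for dz in (-12,-20):
  for dy in (0,-3):
    ctr=np.array([591,-180+dy,185+dz])
    L=[ctr+[0,-20,-22],ctr+[0,-20,22],ctr+[0,20,22],ctr+[0,0,-69],ctr+[0,-20,-22-0] ]
    print(dz,dy,"side",((proj(sm,L)-[325,280])*11).round(0).tolist(),"scene",((proj(cm,L)-[235,285])*11).round(0).tolist())
E
```

```text
-12 0 side [[313.0, 485.0], [335.0, 309.0], [282.0, 42.0], [268.0, 529.0], [313.0, 485.0]] scene [[185.0, 355.0], [146.0, 213.0], [341.0, 47.0], [313.0, 414.0], [185.0, 355.0]]
-12 -3 side [[317.0, 505.0], [339.0, 329.0], [286.0, 61.0], [272.0, 548.0], [317.0, 505.0]] scene [[171.0, 368.0], [131.0, 226.0], [327.0, 59.0], [299.0, 426.0], [171.0, 368.0]]
-20 0 side [[310.0, 516.0], [331.0, 342.0], [278.0, 76.0], [265.0, 558.0], [310.0, 516.0]] scene [[192.0, 380.0], [154.0, 240.0], [347.0, 74.0], [318.0, 437.0], [192.0, 380.0]]
-20 -3 side [[314.0, 536.0], [335.0, 362.0], [282.0, 96.0], [268.0, 577.0], [314.0, 536.0]] scene [[178.0, 392.0], [139.0, 253.0], [333.0, 86.0], [305.0, 448.0], [178.0, 392.0]]
```

View pics/g_s.png

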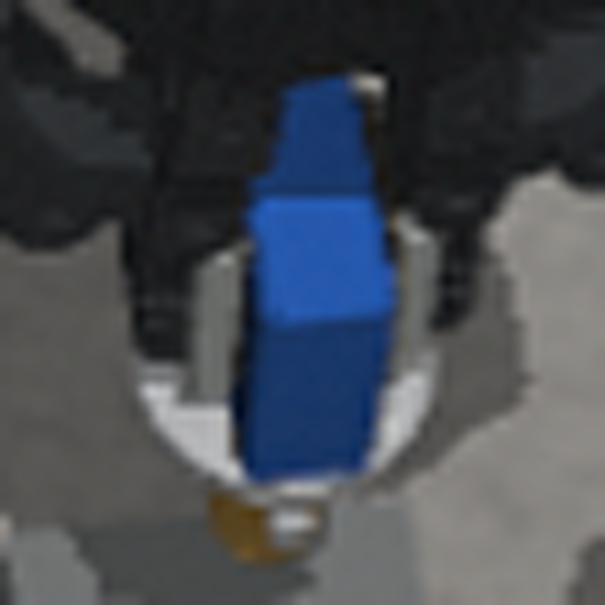

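View pics/g_c.png

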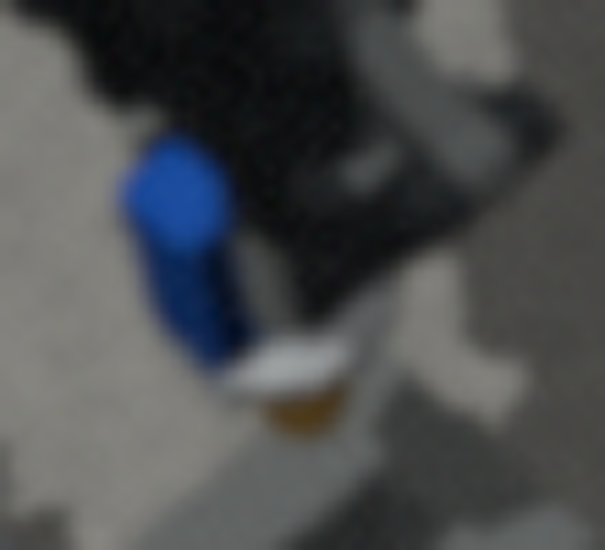

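```bash
python3 - <<'E'
from h import *
import pickle
from scipy.optimize import least_squares
from scipy.spatial.transform import Rotation as Ro
m,w,c,s=pickle.load(open("f.pkl","rb"))
sm=manip.camera_model("side")
P=lambda u,v:(260+(u+.5)/4.2-.5,240+(v+.5)/4.2-.5)
Q=lambda u,v:(325+(u+.5)/11-.5,280+(v+.5)/11-.5)
ow=np.array([P(*p) for p in [(157,263),(362,263),(356,648),(166,648),(177,97),(338,97)]])
lw=np.array([(-9,20,22),(9,20,22),(9,-20,22),(-9,-20,22),(-9,20,-22),(9,20,-22)],float)
os_=np.array([Q(*p) for p in [(255,322),(394,312),(243,482),(368,472),(280,85),(363,78)]])
ls=np.array([(-9,-20,22),(9,-20,22),(-9,-20,-22),(9,-20,-22),(-9,20,22),(9,20,22)],float)
t0=np.array([590.7,-180,185])
def T(x,l): return Ro.from_rotvec(x[3:6]).apply(l)+t0+x[:3]
def fw(x): return (proj(m,T(x,lw))-ow).ravel()
def fs(x): return (proj(sm,T(x,ls))-os_).ravel()*2
for n,f in [("w",fw),("s",fs),("both",lambda x:np.r_[fw(x),fs(x),x[6:]]*1.)]:
    r=least_squares(f,np.r_[0,0,-15,0,0,0]); print(n,r.x[:3].round(1),np.degrees(r.x[3:]).round(1),r.fun.round(1))
    ring=np.array([(5*np.cos(a),5*np.sin(a),-69) for a in np.arange(0,6.28,.5)]+[(8*np.cos(a),8*np.sin(a),-62) for a in np.arange(0,6.28,.5)])
    q=(proj(sm,T(r.x,ring))-[325,280])*11; print("tip lowest",q[q[:,1].argmax()].round())
    print("lug end", ((proj(sm,T(r.x,np.array([[0,-16,-41.5]])))-[325,280])*11).round())
E
```

```text
w [  0.7  -3.4 -19.9] [-1.4  0.3  0.1] [-0.1  0.1  0.2 -0.1 -0.1 -0.1 -0.   0.2  0.7  0.  -0.7 -0.1]
tip lowest [269. 621.]
lug end [[303. 589.]]
s [  17.8   59.  -113.8] [-1.   0.2 -8.1] [ 1.4 -1.2 -0.9  0.9  0.6 -1.3  0.   0.8 -4.2 -0.4  3.1  1.2]
tip lowest [274. 543.]
lug end [[294. 514.]]
both [  0.4  -0.2 -15.1] [-0.6  1.6 -1.7] [ 1.  -1.1  3.6 -0.3 -0.5  2.5 -2.1  2.2 -0.3 -3.5 -0.4 -2.8  2.3  1.5
  3.   1.5 -0.5  5.1  1.7  5.1 -9.9 -3.7  0.3 -4.1]
tip lowest [252. 579.]
lug end [[287. 548.]]
```

The side view's tip at (262,563) and lug end at (290,520) in the crop match the carrier centre being about 12 mm below the TCP. That agrees with the height recorded when I gripped it. The wrist fit is weak along its own viewing ray. I'll carry it over the lamp and check before inserting.

```bash
python3 - <<'E'
from h import *
manip.move_straight((590.7,-180,215),feed=120)
manip.move_to((590.4,95.4,215),R(73.1))
manip.move_straight((590.4,95.4,186),feed=80); manip.sleep(.15)
print(manip.read_ee_pos(),manip.read_force(),manip.read_torque(),manip.read_t())
m=manip.camera_model("wrist");w=manip.snapshot("wrist"); c=manip.snapshot("scene"); s=manip.snapshot("side")
crop(w,230,180,410,420,2.5,"pics/h_w.png"); crop(c,310,170,410,270,6,"pics/h_c.png"); crop(s,270,110,380,230,5,"pics/h_s.png")
E
```

```text
[590.67987097  95.29107255 186.58323815] [-0.46971037 -0.46272417 -0.84644215] [ 0.03261206 -0.03638494  0.00204656] 9.675
```

View pics/h_w.png

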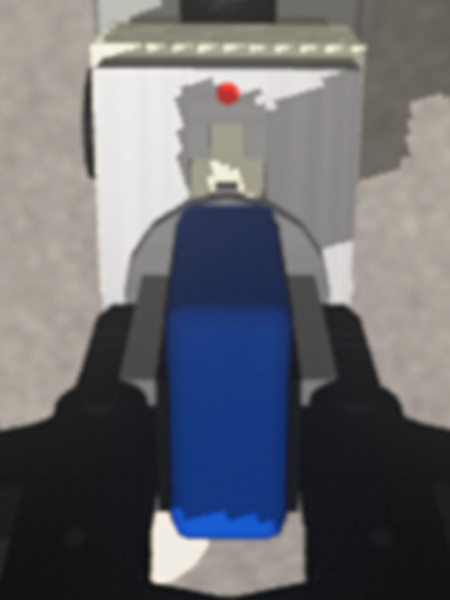

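View pics/h_c.png

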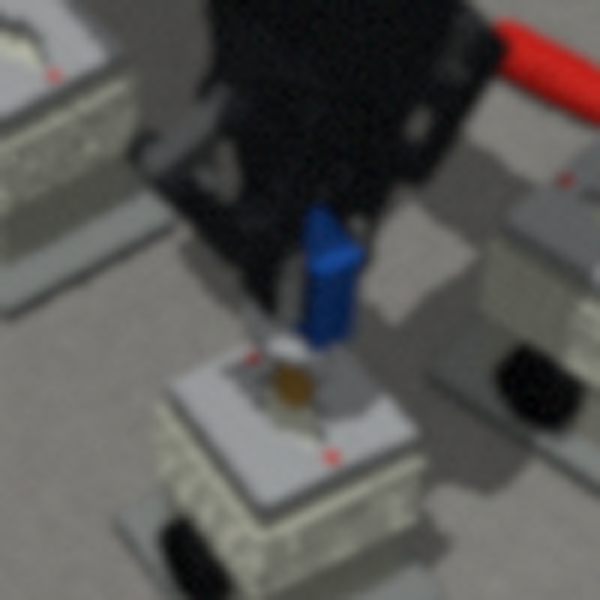

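View pics/h_s.png

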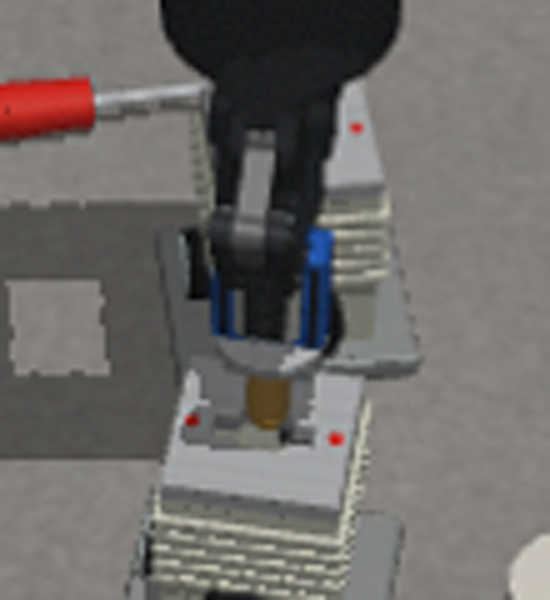

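Both fixed cameras put the tip over the midpoint of the red dots: side crop tip at (266,430) against (264,430), scene crop tip bottom at (295,403) against (292,407). Descending under force watch.

```bash
python3 - <<'E'
from h import *
f0=manip.read_force()
for z in (168,160,154):
    h=manip.move_straight((590.4,95.4,z),feed=25,stop_force=8); manip.sleep(.1)
    print(h,z,manip.read_ee_pos().round(2),(manip.read_force()-f0).round(2),manip.read_torque().round(2),manip.read_width()*85)
    if h: break
s=manip.snapshot("side");c=manip.snapshot("scene");print(manip.read_t())
crop(c,310,170,410,270,6,"pics/i_c.png"); crop(s,270,110,380,230,5,"pics/i_s.png")
E
```

```text
False 168 [590.48  95.41 168.19] [ 0.06 -0.21 -0.45] [ 0.   -0.    0.02] 16.70447076089532
False 160 [590.46  95.39 160.07] [ 1.08  0.34 -0.29] [-0.02  0.03 -0.01] 16.9393650773229
False 154 [590.44  95.4  154.04] [ 0.39 -0.22 -0.38] [ 0.05 -0.01 -0.04] 17.20751924392373
11.95
```

View pics/i_s.png

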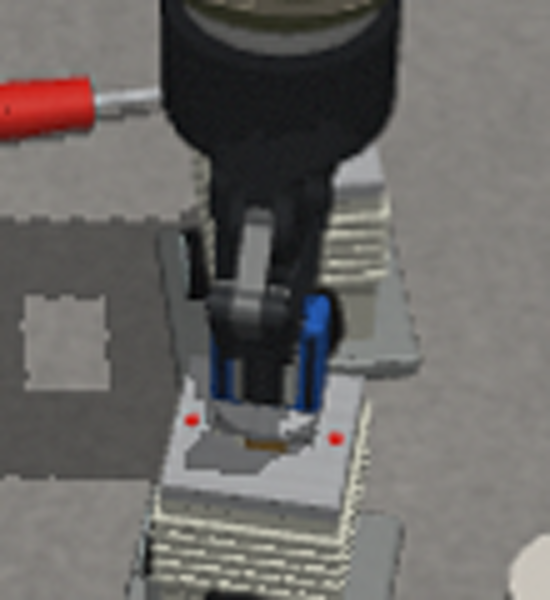

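The stem is in the hole with no side force. Now pressing against the spring in small steps.

```bash
python3 - <<'E'
from h import *
f0=np.array([-.5,-.4,-.9])
for z in (150,147,144,141.5,139.5,138,136.5,135):
    h=manip.move_straight((590.4,95.4,z),feed=25); manip.sleep(.1)
    f=manip.read_force()-f0
    print(z,manip.read_ee_pos().round(2),f.round(2),manip.read_torque().round(2),round(manip.read_width()*85,2))
    if f[2]>22 or np.hypot(f[0],f[1])>10: break
s=manip.snapshot("side");c=manip.snapshot("scene");print(manip.read_t())
crop(c,310,170,410,270,6,"pics/j_c.png"); crop(s,270,110,380,230,5,"pics/j_s.png")
E
```

```text
150 [590.67  95.4  150.38] [0.91 0.63 3.21] [ 0.03 -0.25 -0.  ] 16.66
147 [590.66  95.39 147.32] [2.16 0.01 5.75] [ 0.08 -0.33  0.  ] 16.66
144 [590.66  95.39 144.5 ] [1.02 0.84 7.19] [ 0.09 -0.17  0.03] 16.79
141.5 [590.68  95.4  142.25] [ 1.4  -0.16 10.82] [-0.   -0.03 -0.  ] 16.79
139.5 [590.72  95.38 140.48] [-0.35  1.21 11.09] [ 0.02  0.02 -0.02] 16.98
138 [590.72  95.38 139.17] [-0.05  0.75 11.57] [ 0.01  0.15 -0.02] 16.99
136.5 [590.76  95.34 138.88] [-3.22 -0.13 21.04] [-0.08  0.74  0.03] 16.55
135 [590.77  95.35 138.83] [-7.39  0.14 30.1 ] [-0.08  1.43  0.02] 16.65
14.9417
```

View pics/j_s.png

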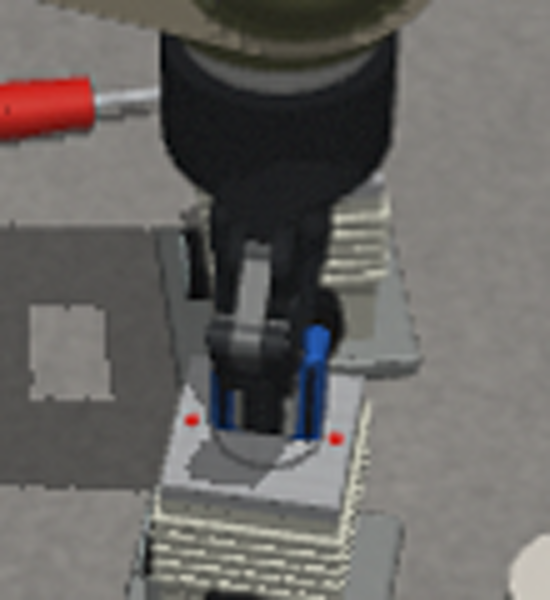

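View pics/j_c.png

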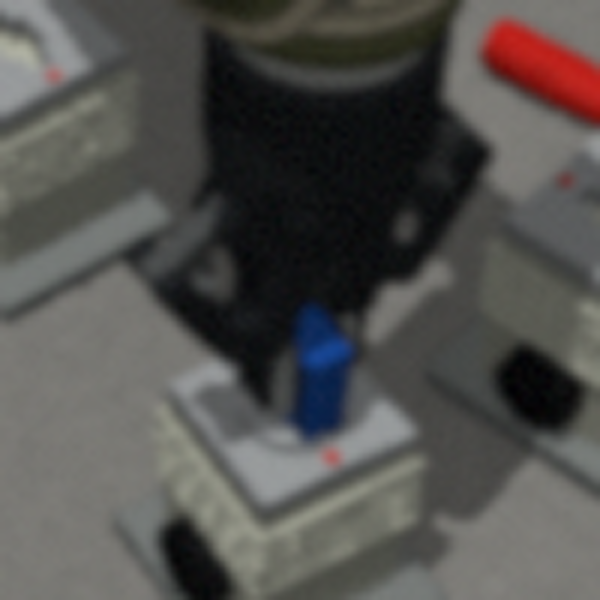

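It is flush at TCP z = 138.9, exactly as predicted, with the force rising steeply after that. Now the clockwise turn, pressing at about 20 N and watching the side force.

```bash
cat > turn.py <<'E'
from h import *
import sys
a0=float(sys.argv[1]);a1=float(sys.argv[2]);st=float(sys.argv[3]);X,Y,Z=map(float,sys.argv[4:7])
f0=np.array([-.5,-.4,-.9])
for a in np.arange(a0,a1-1e-6,-st):
    manip.move_to((X,Y,Z),R(a)); manip.sleep(.05)
    f=manip.read_force()-f0; rr=manip.read_tool_rot(); y=rr[:,1]
    print(round(a,1),np.degrees(np.arctan2(y[1],y[0])).round(2),manip.read_ee_pos().round(2),f.round(1),manip.read_torque().round(2),round(manip.read_width()*85,2),round(manip.read_t(),2))
    if np.hypot(f[0],f[1])>15 or abs(manip.read_torque()[2])>1.5: print("STOP");break
E
python3 turn.py 68 58 5 590.4 95.4 136.5
```

```text
68.0 67.99 [590.93  95.31 138.89] [-2.7 -0.8 20.2] [ 0.01  0.7  -0.06] 16.92 15.24
63.0 62.99 [590.96  95.39 138.88] [-1.5 -0.1 20.3] [ 0.08  0.57 -0.06] 16.82 15.54
58.0 57.99 [590.99  95.46 138.87] [-1.7 -0.4 19.8] [ 0.13  0.54 -0.09] 17.13 15.84
```

```bash
python3 turn.py 48 -16.9 10 590.4 95.4 136.5
```

```text
48.0 47.99 [591.05  95.56 138.84] [-2.7  0.3 20. ] [ 0.28  0.42 -0.08] 16.86 16.18
38.0 37.99 [591.13  95.62 138.88] [-1.2  1.2 19.4] [ 0.28  0.31 -0.02] 17.14 16.52
28.0 27.99 [591.26  95.64 138.83] [-1.5  1.3 18.2] [ 0.35  0.15 -0.09] 16.81 16.87
18.0 17.99 [591.41  95.61 138.84] [-0.7  1.9 18. ] [ 0.23  0.04 -0.02] 16.98 17.21
8.0 8.0 [591.48  95.61 138.86] [ 0.5  1.2 18.7] [ 0.23 -0.07 -0.03] 16.85 17.55
-2.0 -2.01 [591.52  95.55 138.87] [-0.2  1.4 17.5] [ 0.18 -0.03 -0.06] 16.87 17.89
-12.0 -12.0 [591.33  95.62 138.87] [-1.1  1.2 18.4] [ 0.18  0.08 -0.02] 16.8 18.23
```

```bash
python3 turn.py -16.9 -16.9 1 590.4 95.4 136; python3 - <<'E'
from h import *
manip.sleep(.3)
print(manip.read_ee_pos(),manip.read_force())
s=manip.snapshot("side");c=manip.snapshot("scene");w=manip.snapshot("wrist")
crop(c,310,170,410,270,6,"pics/k_c.png"); crop(s,270,110,380,230,5,"pics/k_s.png");crop(w,230,180,410,420,2.5,"pics/k_w.png");cv2.imwrite("pics/k_full.png",s[:,:,::-1])
E
```

```text
-16.9 -16.88 [590.83  95.93 138.85] [-3.8  2.3 23.4] [0.35 0.83 0.07] 16.79 18.53
[590.83896554  95.89856853 138.84818611] [-4.92284075  3.09519471 22.4269011 ]
```

View pics/k_w.png

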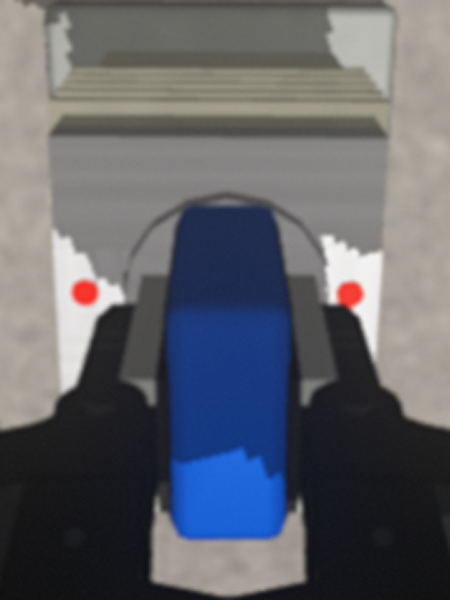

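View pics/k_s.png

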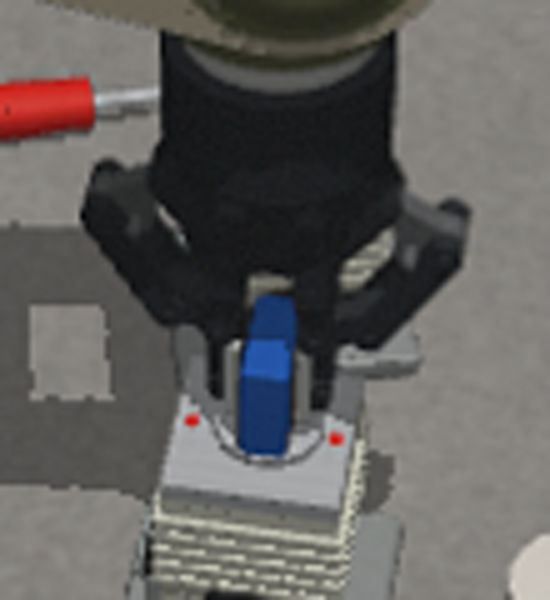

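View pics/k_full.png

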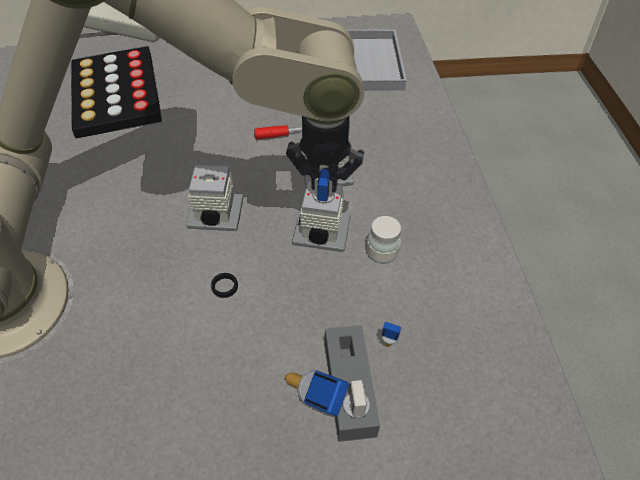

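The wing is perpendicular to the dot line: the wrist-crop dots are level at (85,292) and (350,293) and the wing is vertical. The flange is flush at z = 138.85 under about 23 N, the grip is held, and the bystanders are where they were. Handing in.

```bash
python3 - <<'E'
from h import *
print(manip.read_t(),manip.read_ee_pos(),manip.read_width()*85); manip.job_done()
E
```

```text
18.9833 [590.83037216  95.89216247 138.87516496] 16.965236482096028
the job is handed in; nothing more can be done
```

The blue carrier is locked into the right-hand lamp: pressed flush, turned a quarter turn clockwise, and still gripped and pressed when I handed the job in at 19.0 s. One thing went wrong: the large blue look-alike tipped over while I was picking up the carrier.

**Final checks on the carrier**
- **Flush:** the tool stopped at z ≈ 138.9 mm, the predicted flush height, and held there through the whole turn. The press force at the end was about 23 N.
- **Turn:** the tool turned 90.0°. In the wrist view the wing stands square to the line between the red dots.
- **Grip:** the jaws read 17.0 mm and stayed steady. Side forces stayed under about 6 N.

**What went wrong or disagreed**
- **Toppled look-alike:** the large blue carrier was knocked over while the jaws closed or lifted, and it now leans on the rest block next to the spare. I left it there and did not try to stand it up.
- **Bystanders:** the spare's wing was at the same pixels right after the topple, within about a third of a pixel. In the last side view the spare, jar, screwdriver and lens ring look unmoved.
- **Height reading:** the wrist camera put the carrier about 8 mm lower in the jaws than the gripping height did. I used the gripping height, and the flush contact confirmed it.

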